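# Load the used scrapers into the tool steriliser and lower its hood

## Task

Put every used scraper from the bench into the UV tool cabinet: lying flat, blade first, one in each slot of the block at the back, pushed fully home against the stop and let go. Then push the spring-centred hood switch towards the front of its box, the robot's side, and hold it there while the hood sinks, until the hood is fully shut, and let the switch spring back to centre. Do not drag the hood down by hand, and leave the pots and the spray bottle alone.

Things in the scene. Friction and masses are not known exactly. Their poses are not given: they have to be found in the camera images.
- scraper1_grip (a point): bench scraper (up to 4, alike; None if absent), 120 mm long, 160 g, lying flat: steel blade 100 x 50 x 4 mm; over its rear part and 20 mm beyond, on a tang, a square handle 70 long, 20 wide, from 26 to 46 mm above the blade's underside. Point: middle of the handle, 85 mm behind the blade's front edge, 36 mm above its underside. x from handle to blade, z up. Balances 27 mm ahead of the point
- scraper2_grip (a point): bench scraper (up to 4, alike; None if absent), 120 mm long, 160 g, lying flat: steel blade 100 x 50 x 4 mm; over its rear part and 20 mm beyond, on a tang, a square handle 70 long, 20 wide, from 26 to 46 mm above the blade's underside. Point: middle of the handle, 85 mm behind the blade's front edge, 36 mm above its underside. x from handle to blade, z up. Balances 27 mm ahead of the point
- scraper3_grip (a point): bench scraper (up to 4, alike; None if absent), 120 mm long, 160 g, lying flat: steel blade 100 x 50 x 4 mm; over its rear part and 20 mm beyond, on a tang, a square handle 70 long, 20 wide, from 26 to 46 mm above the blade's underside. Point: middle of the handle, 85 mm behind the blade's front edge, 36 mm above its underside. x from handle to blade, z up. Balances 27 mm ahead of the point
- scraper4_grip (a point): bench scraper (up to 4, alike; None if absent), 120 mm long, 160 g, lying flat: steel blade 100 x 50 x 4 mm; over its rear part and 20 mm beyond, on a tang, a square handle 70 long, 20 wide, from 26 to 46 mm above the blade's underside. Point: middle of the handle, 85 mm behind the blade's front edge, 36 mm above its underside. x from handle to blade, z up. Balances 27 mm ahead of the point
- scraper1_tip (a point): middle of the blade's front edge of scraper1, 2 mm above the blade's underside (None if absent)
- scraper2_tip (a point): middle of the blade's front edge of scraper2, 2 mm above the blade's underside (None if absent)
- scraper3_tip (a point): middle of the blade's front edge of scraper3, 2 mm above the blade's underside (None if absent)
- scraper4_tip (a point): middle of the blade's front edge of scraper4, 2 mm above the blade's underside (None if absent)
- cabinet: fixed steel tool cabinet, open at front (-x) and top: floor plate 200 (x) x 330 (y) mm, upper face at z = 12 mm; side and back walls 5 mm thick, up to z = 70 mm. Origin: centre of its underside, on the bench; x to the back, y left, z up. At the back an aluminium block 34 mm high with four level slots side by side at y = -105, -35, 35, 105 mm, for a blade each
- slot1 (a point): middle of the mouth of the cabinet's rightmost slot (y = -105 mm), on the floor plate; axes as the cabinet's. Each slot is 58 mm wide, 12 mm high (the floor plate is its underside), with rounded mouth at x = 7 mm of the cabinet, and runs in +x to a stop at x = 57 mm
- slot2 (a point): the same for the second slot, y = -35 mm
- slot3 (a point): the same for the third slot, y = 35 mm
- slot4 (a point): the same for the leftmost slot, y = 105 mm. A scraper fully home in a slot has its blade's front edge on the stop; the rear 50 mm of the blade and the handle stay outside: middle of the handle at x = -28, z = 48 mm of the cabinet
- hood (a joint): angle of the cabinet's amber hood, rad: 0 = shut, 1.55 = upright as at the start. Hinge along the cabinet's back (x = 95, z = 72 mm). A brake holds it; only while the switch is held to the lowering side does it sink by itself, damped, upright to shut in about 4 s. Let go early, it stops at a notch and sinks on when the switch is held again
- hood_edge (a point): middle of the hood's free edge, 198 mm from its hinge, with a 27 mm skirt; the hood is 335 mm wide, 0.7 kg; shut, this edge lies over the cabinet's front, 72 mm above the bench. A bar under the hood then comes down 7 mm behind the handles of scrapers that are home; a scraper that sticks out further keeps the hood from shutting
- switch_box: fixed grey control box 90 (x) x 80 (y) x 60 mm high, right of the cabinet, hood switch in the middle of its top. Origin: centre of its underside; its front is its -x side, roughly facing the robot; z up
- toggle (a joint): lean of the hood switch, rad: 0 = centred; positive = to the front (-x) of its box = lower the hood; stops at 0.5 and -0.5. The brake lets go above about 0.28. The other way has no effect on the hood. A spring of 0.3 Nm/rad centres it: about 4 N at the tip at full lean
- toggle_tip (a point): point on the switch lever, a black bat handle up to 16 mm thick standing on the box; 40 mm above its pivot, which is 60 mm above the bench; the lever's end is 50 mm above the pivot
- pot_clay_mid (a point): bystander: open clay pot, 100 mm wide, 95 mm high, beyond the switch box; point at half height
- pot_black_mid (a point): bystander: black plastic pot, 90 mm wide, 85 mm high; point at half height
- sprayer_mid (a point): bystander: white spray bottle, 84 mm wide, 170 mm high; point at half height
Things that resemble listed ones, but are neither listed nor needed, are in the scene too. What is shaped like the part that bears scraper4_grip but purple is not meant. What is shaped like the part that bears scraper3_grip but black or green is not meant.

How it is judged (in metres and radians):
On the way, in this order (a step that is already met when the one before it is completed fails the run):
1. every scraper present is home in a slot and let go, the hood still up (x of scraper1_tip in the frame of cabinet between 0.048 and 0.064 m and z of scraper1_tip in the frame of cabinet between 0.008 and 0.024 m and x of each of scraper1_grip, scraper2_grip, scraper3_grip, scraper4_grip in the frame of cabinet below -0.01 m and x of scraper2_tip in the frame of cabinet between 0.048 and 0.064 m and z of scraper2_tip in the frame of cabinet between 0.008 and 0.024 m and x of scraper3_tip in the frame of cabinet between 0.048 and 0.064 m and z of scraper3_tip in the frame of cabinet between 0.008 and 0.024 m and x of scraper4_tip in the frame of cabinet between 0.048 and 0.064 m and z of scraper4_tip in the frame of cabinet between 0.008 and 0.024 m and contact force between the fingers and scraper1 below 0.1 N and contact force between the fingers and scraper2 below 0.1 N and contact force between the fingers and scraper3 below 0.1 N and contact force between the fingers and scraper4 below 0.1 N and value of joint hood above 1.3 rad), for 0.3 s.
2. the switch is held over to the lowering side while the hood sinks (value of joint toggle above 0.25 rad and velocity of joint hood below -0.05 rad/s), for 1 s.
3. the hood is shut (value of joint hood below 0.04 rad), for 0.2 s.
At the end, for the whole second after the job is handed in: Every scraper present lies flat in a slot of the block, its blade's front edge within 9 mm of the stop, let go and at rest; the hood is shut (within 0.04 rad) and the switch has sprung back to centre (within 0.08 rad) (x of scraper1_tip in the frame of cabinet between 0.048 and 0.064 m and z of scraper1_tip in the frame of cabinet between 0.008 and 0.024 m and x of each of scraper1_grip, scraper2_grip, scraper3_grip, scraper4_grip in the frame of cabinet below -0.01 m and x of scraper2_tip in the frame of cabinet between 0.048 and 0.064 m and z of scraper2_tip in the frame of cabinet between 0.008 and 0.024 m and x of scraper3_tip in the frame of cabinet between 0.048 and 0.064 m and z of scraper3_tip in the frame of cabinet between 0.008 and 0.024 m and x of scraper4_tip in the frame of cabinet between 0.048 and 0.064 m and z of scraper4_tip in the frame of cabinet between 0.008 and 0.024 m and contact force between the fingers and scraper1 below 0.1 N and contact force between the fingers and scraper2 below 0.1 N and contact force between the fingers and scraper3 below 0.1 N and contact force between the fingers and scraper4 below 0.1 N and value of joint hood below 0.04 rad and value of joint toggle between -0.08 and 0.08 rad and linear speed of each of scraper1, scraper2, scraper3, scraper4 below 0.02 m/s); the robot touches nothing.
It fails at once if the clay pot is pushed away or tipped (distance of pot_clay_mid from where it was at the start of the episode above 0.03 m or angle between pot_clay_mid's own z axis and vertical above 0.5 rad).
It fails at once if the black pot is pushed away or tipped (distance of pot_black_mid from where it was at the start of the episode above 0.03 m or angle between pot_black_mid's own z axis and vertical above 0.5 rad).
It fails at once if the spray bottle is pushed away or tipped (distance of sprayer_mid from where it was at the start of the episode above 0.03 m or angle between sprayer_mid's own z axis and vertical above 0.5 rad).
It fails at once if the hood is dragged or slammed down by hand (velocity of joint hood below -1.5 rad/s or contact force between the fingers and hood above 20 N).
Of scraper1, scraper2, scraper3, scraper4 only 3 to 4 are there at a start; the rules pass over those that are not, and their reading is None.
At some moment in a run one of scraper1, scraper2, scraper3, scraper4 may be knocked a few centimetres aside while the robot is not near it.
Once in a run the grip may slacken for a moment while it holds something.
It also fails if it takes over 210 s, if anything falls off the work surface, if the arm or the gripper's body presses on something with over 40 N, if the wrist force passes 120 N, or if a joint passes its speed limit or range.

## Robot

A 6-joint arm with a two-finger parallel gripper is mounted at the origin on the work surface. World frame = base frame: x ahead of the robot, y to its left, z up, the work surface at z = 0. Lengths are in m, angles in degrees, forces in N, time in s.
With the tool pointing down it reaches from about 0.375 to 0.9 m from the base axis. Payload 3.1 kg.
Tool frame: the origin (TCP) lies at the very end of the fingers, on their centre line; the grasp point (between the pads) lies behind it (bot.grip_depth is the z of the grasp point in the tool frame, in m); z points along the fingers, y is the direction in which the jaws open and shut (so a half turn about z gives the same grasp; the last joint's range is limited). The gripper opens to 87 mm and grips with 3 to 60 N. Pads are 19 mm wide; open, the fingers measure 117 mm over their backs; the gripper's body (75 mm by 190 mm) begins 51 mm behind the grasp point.
Start: joints at [-74.399, 30.224, 82.088, -0, 67.689, -10.227], TCP at [0.272, -0.563, 0.223] pointing down, gripper open.
Joint ranges: [-176.69, 176.69], [-43.24, 126.21], [12.49, 139.97], [-82, 262], [0, 151.66], [-163.58, 163.58]. Speed limits (degrees/s): [159.86, 159.86, 180, 180, 180, 180].

## Interface

Orientations are given as a 3x3 rotation matrix whose columns are the frame's x, y, z axes.
In Python, from rig import bot, vision gives the robot as it stands. The module is installed in compiled form; this text tells all that it offers.
- The arm moves only by the shell command python3 -m jog 'ROWS'. ROWS is JSON, a list of rows, each a list of 3 entries, a list of its own where there are three numbers: the shift along the tool's x, y, z in mm, then the turn, a rotation vector about the tool's x, y, z in degrees, then the closure, from 0 (fully open) to 1 (shut). In form: [[[dx, dy, dz], [wx, wy, wz], fingers], ...]. A call has 1 to 12 rows; each row is the pose to reach, as a shift and turn from the pose commanded when the call began, along the tool's axes at that moment; what a row does not reach only later rows make up. A row lasts 1/12 s, in which the tool goes at most 41.7 mm and 7.16 degrees, less where a joint would pass 70% of its speed; a pose out of reach is approached as far as the arm can. A call with a gripper value outside its range is refused whole. The fingers move at their own pace and stop on an object; the grip force is fixed at half the most. Time passes only in rows, so rows that repeat a pose let the fingers close. It gives the time, the measured TCP pose, the force and the opening at its end, in the units of the state.
- bot.read_state(): the state, without advancing time (a new reading comes with each control period).
- vision.capture(name): name is "scene" or "top"; returns the picture (400x640x3 uint8, red, green, blue); there is no depth.
- vision.camera_info(name): a dict with "intrinsics" (3x3 intrinsics, pixels), "dist" ([k1, k2, p1, p2, k3] as OpenCV has them; the pictures are not rectified), "camera_from_world" (4x4, takes a point from world to camera coordinates). Camera axes: x right, y up, looking along -z (the intrinsics and any distortion apply to the point x, -y, -z); pixel columns grow to the right and rows downward; lengths in m; the calibration is good to about 2 mm. A picture is of the moment at which its call begins. camera_info takes no time and is no camera call.
- bot.hand_in(): hands the job in, once; it reports no verdict.
The state is a dict: "time_s": time; "joint_positions": joint angles; "qvel": joint speeds; "tau": joint torques, N m; "position": TCP position; "tcp_rot": TCP orientation; "force": force on the tool from outside, world axes, zero at the start; "moment": the same for the moment, N m; "opening": opening from 0.0 (shut) to 1.0 (fully open).
Only numpy, scipy, OpenCV 4.12 (cv2) and the standard library are available. Lean on these libraries where they do the work, as an engineer would, in place of code of your own. Each camera call takes 0.05 s, during which the arm holds its last target. There are 200 camera calls.

## Working session

There is one attempt and no reset: what is moved stays moved. The work goes in short steps, Python scripts to look and compute and a shell command to move; the robot and the scene stay as the last step left them, time stands still between calls to the robot, and variables do not carry over. Pictures are saved under pics/ and viewed, about 12 in all and at most 16, crops included, and the job is handed in when it is done.

```bash
mkdir -p pics; ls; cat > h.py <<'E'
import numpy as np, cv2
from rig import bot, vision
def snap(cam,fn=None):
    im=vision.capture(cam)
    if fn: cv2.imwrite('pics/'+fn,im[:,:,::-1])
    return im
def info(cam):
    c=vision.camera_info(cam); return np.array(c['intrinsics'],float),np.array(c['dist'],float),np.array(c['camera_from_world'])
def ray(cam,uv):
    K,d,T=info(cam); p=cv2.undistortPoints(np.array(uv,float).reshape(-1,1,2),K,d)[:,0]
    v=np.c_[p[:,0],-p[:,1],-np.ones(len(p))]@T[:3,:3]
    return -T[:3,:3].T@T[:3,3], v
def on_z(cam,uv,z):
    o,v=ray(cam,uv); return o+v*((z-o[2])/v[:,2])[:,None]
def proj(cam,P):
    K,d,T=info(cam); q=np.atleast_2d(P)@T[:3,:3].T+T[:3,3]; q=q*[1,-1,-1]
    return cv2.projectPoints(q,np.zeros(3),np.zeros(3),K,d)[0][:,0]
def tri(uvA,uvB,a='scene',b='top'):
    o1,v1=ray(a,uvA);o2,v2=ray(b,uvB);v1=v1[0];v2=v2[0]
    s=np.linalg.lstsq(np.c_[v1,-v2],o2-o1,rcond=None)[0]
    A=o1+s[0]*v1;B=o2+s[1]*v2; return (A+B)/2,np.linalg.norm(A-B)
E
python3 - <<'E'
from h import *
snap('scene','s0.png');snap('top','t0.png')
for c in('scene','top'):
    K,d,T=info(c);print(c,K.round(1).tolist(),d,(-T[:3,:3].T@T[:3,3]).round(3),T[:3,:3].round(2).tolist())
s=bot.read_state();print({k:np.round(v,3).tolist() for k,v in s.items()},bot.grip_depth)
E
```

```text
pics
scene [[502.8, 0.0, 322.3], [0.0, 502.8, 196.7], [0.0, 0.0, 1.0]] [-0.01272878  0.          0.          0.          0.        ] [ 0.441 -0.706  1.66 ] [[0.99, -0.1, 0.01], [0.09, 0.9, 0.43], [-0.05, -0.43, 0.9]]
top [[399.9, 0.0, 322.8], [0.0, 399.9, 197.7], [0.0, 0.0, 1.0]] [0.00612126 0.         0.         0.         0.        ] [0.392 0.052 1.541] [[-0.03, -1.0, 0.0], [1.0, -0.03, 0.09], [-0.09, 0.0, 1.0]]
{'time_s': 0.1, 'joint_positions': [-74.398, 30.274, 82.147, 0.002, 67.691, -10.228], 'qvel': [0.015, -0.064, -0.089, 0.025, -0.074, -0.052], 'tau': [-0.001, -44.099, -17.715, 0.063, 0.053, -0.0], 'position': [0.272, -0.562, 0.222], 'tcp_rot': [[0.9, 0.436, -0.0], [0.436, -0.9, 0.002], [0.0, -0.002, -1.0]], 'force': [-0.621, -0.168, 0.336], 'moment': [0.01, -0.006, -0.008], 'opening': 0.999} -0.0187
```

View pics/s0.png

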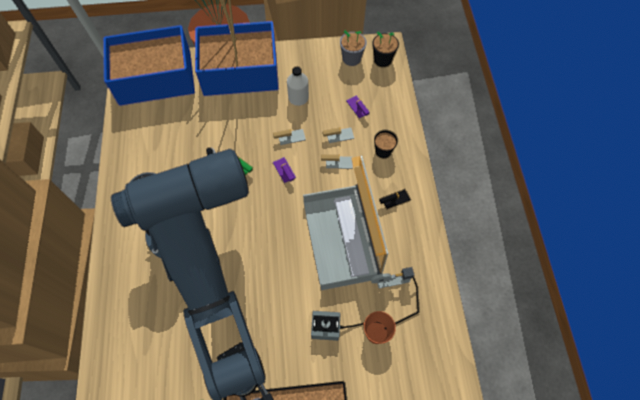

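View pics/t0.png

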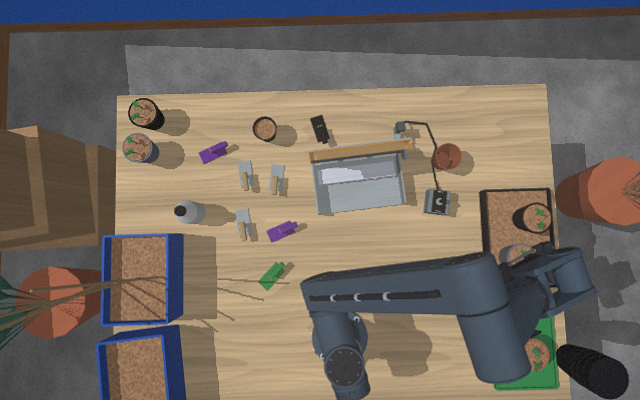

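The scrapers show up with wooden handles at top (245,176), (278,180) and (244,222). There may be a fourth near the lamp base at top (402,130). I'll zoom in.

```bash
python3 - <<'E'
from h import *
t=cv2.imread('pics/t0.png');s=cv2.imread('pics/s0.png')
cv2.imwrite('pics/c1.png',cv2.resize(t[105:255,220:470],None,fx=3.2,fy=3.2,interpolation=cv2.INTER_CUBIC))
cv2.imwrite('pics/c2.png',cv2.resize(s[120:345,250:430],None,fx=2.6,fy=2.6,interpolation=cv2.INTER_CUBIC))
E
```

```text
(no output)
```

View pics/c1.png

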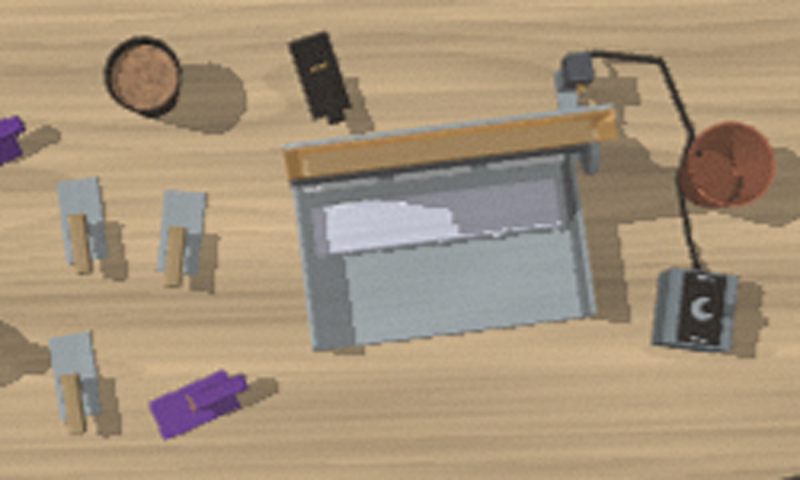

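View pics/c2.png

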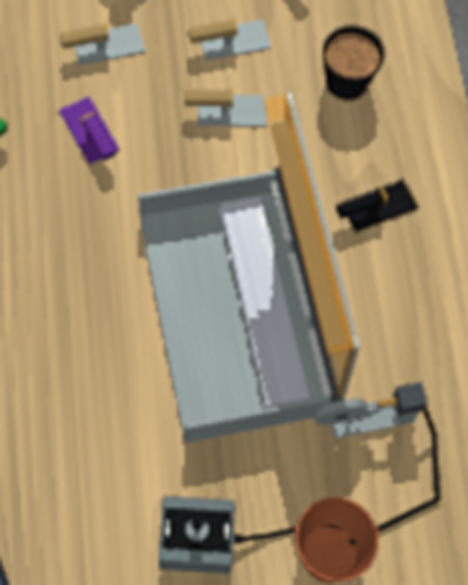

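The three scrapers are clear. The steel patch beside the grey box behind the hood could be a fourth, so I'll enlarge it.

```bash
python3 - <<'E'
from h import *
t=cv2.imread('pics/t0.png');s=cv2.imread('pics/s0.png')
a=cv2.resize(t[112:167,380:430],None,fx=8,fy=8,interpolation=cv2.INTER_CUBIC)
b=cv2.resize(s[255:310,365:415],None,fx=8,fy=8,interpolation=cv2.INTER_CUBIC)
cv2.imwrite('pics/c3.png',np.hstack([a,b]))
E
```

```text
(no output)
```

View pics/c3.png

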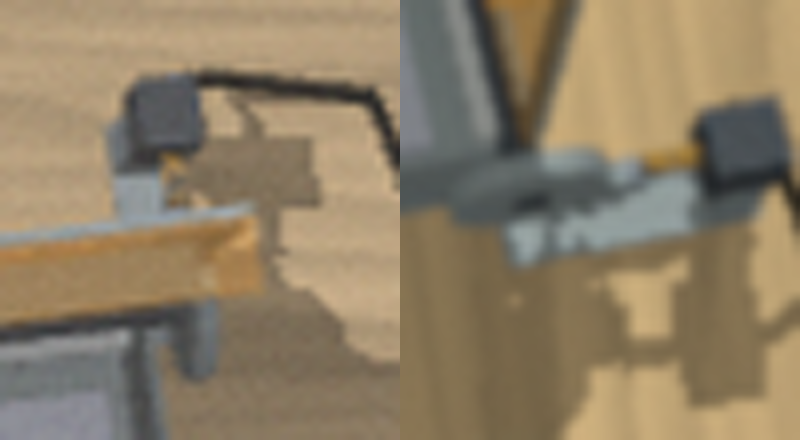

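The thing behind the hood is the hood's damper bracket: a box, a rod and a plate, with raised shadows. It isn't a scraper. Next I'll measure the blades with a grey mask in both views and get a zoomed view of the cabinet corners.

```bash
cat > scr.py <<'E'
from h import *
def find(cam,im,zb=.004,roi=None):
    i=im.astype(int); R,G,B=i[...,0],i[...,1],i[...,2]
    m=((abs(R-B)<28)&(G>105)&(G>=R-4)).astype(np.uint8)
    n,l,st,c=cv2.connectedComponentsWithStats(m,connectivity=8)
    out=[]
    for k in range(1,n):
        if not 60<st[k,4]<900: continue
        ys,xs=np.where(l==k); P=on_z(cam,np.c_[xs,ys],zb)[:,:2]
        (cx,cy),(w,h),a=cv2.minAreaRect((P*1000).astype(np.float32))
        if w<h: w,h=h,w; a+=90
        a=(a+90)%180-90
        if not(70<w<140 and 30<h<70): continue
        out.append((round(cx),round(cy),round(w),round(h),round(a,1),st[k,4],tuple(c[k].round(0))))
    return out
E
python3 - <<'E'
from scr import *
t=cv2.imread('pics/t0.png');s=cv2.imread('pics/s0.png')
for c,im in(('top',t),('scene',s)):
    for o in find(c,im[:,:,::-1]):print(c,o)
print(s[138,330:346,::-1].tolist())
a=cv2.resize(t[140:225,300:420],None,fx=6,fy=6,interpolation=cv2.INTER_CUBIC)
cv2.imwrite('pics/c4.png',a)
b=cv2.resize(s[175:345,295:400],None,fx=3.5,fy=3.5,interpolation=cv2.INTER_CUBIC)
cv2.imwrite('pics/c5.png',b)
E
```

```text
top (765, -242, 119, 49, -83.5, np.int32(79), (np.float64(396.0), np.float64(137.0)))
top (628, 342, 99, 50, 7.2, np.int32(235), (np.float64(246.0), np.float64(171.0)))
top (610, 222, 100, 50, -6.7, np.int32(246), (np.float64(277.0), np.float64(175.0)))
top (440, 354, 98, 51, 6.9, np.int32(249), (np.float64(243.0), np.float64(220.0)))
top (343, -1076, 140, 50, 75.6, np.int32(237), (np.float64(620.0), np.float64(235.0)))
top (278, -1022, 94, 52, 68.6, np.int32(142), (np.float64(604.0), np.float64(254.0)))
top (271, -1124, 74, 53, -5.7, np.int32(158), (np.float64(634.0), np.float64(254.0)))
top (239, 243, 103, 50, -44.4, np.int32(227), (np.float64(272.0), np.float64(273.0)))
scene (-773, 1177, 92, 61, -6.1, np.int32(165), (np.float64(7.0), np.float64(5.0)))
scene (-396, 221, 103, 61, 84.2, np.int32(323), (np.float64(70.0), np.float64(184.0)))
scene (726, -251, 80, 45, -5.9, np.int32(191), (np.float64(390.0), np.float64(281.0)))
[[164, 177, 175], [163, 175, 173], [163, 176, 174], [162, 175, 173], [154, 165, 164], [126, 136, 134], [99, 107, 106], [92, 100, 99], [96, 103, 102], [123, 133, 130], [163, 176, 173], [170, 183, 181], [168, 181, 180], [167, 179, 178], [163, 177, 176], [162, 175, 175]]
```

View pics/c4.png

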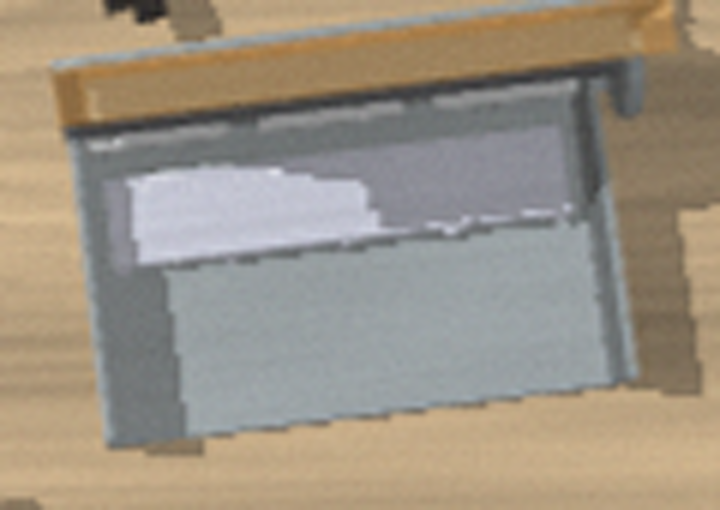

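View pics/c5.png

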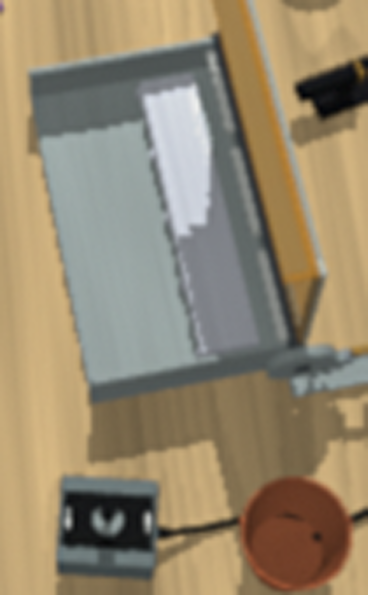

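Three blades measure about 100 x 50 as they should. Now the cabinet rim corners, from top (317.8,213.8) and (406,203), and scene (303.6,196.4) and (321.3,284.4).

```bash
python3 - <<'E'
from scr import *
L=tri((303.6,196.4),(317.8,213.8));R=tri((321.3,284.4),(406,203));print('tri',L,R)
for c,uv in(('scene',[(303.6,196.4),(321.3,284.4)]),('top',[(317.8,213.8),(406,203)])):
    P=on_z(c,uv,.07);d=P[0]-P[1];print(c,P.round(4).tolist(),np.linalg.norm(d),np.degrees(np.arctan2(-d[0],d[1])))
# slot mouth line: block front top edge z=.046, floor/mouth
c4=lambda p:(300+p[0]/6,140+p[1]/6)
c5=lambda p:(295+p[0]/3.5,175+p[1]/3.5)
print('block top edge',on_z('top',[c4((125,268)),c4((575,218))],.046).round(3).tolist(),on_z('scene',[c5((140,95)),c5((203,355))],.046).round(3).tolist())
print('box corners top', on_z('top',[(220+668/3.2,105+268/3.2),(220+735/3.2,105+276/3.2),(220+727/3.2,105+352/3.2),(220+655/3.2,105+347/3.2)],.06).round(3).tolist())
print('box scene',on_z('scene',[c5((65,478)),c5((158,482)),c5((155,560)),c5((60,555))],.06).round(3).tolist())
print('lever tip', tri(c5((105,520)),(220+702/3.2,105+309/3.2)))
E
```

```text
tri (array([0.46136143, 0.06536856, 0.06098803]), np.float64(0.003286852345258515)) (array([ 0.49078338, -0.26059599,  0.07251047]), np.float64(0.002943166491314955))
scene [[0.4629, 0.0612, 0.07], [0.4923, -0.2598, 0.07]] 0.32228770024471975 5.244585717643816
top [[0.4593, 0.0652, 0.07], [0.4895, -0.2612, 0.07]] 0.327783286253067 5.281337383014435
block top edge [[0.57, 0.051, 0.046], [0.593, -0.233, 0.046]] [[0.572, 0.039, 0.046], [0.6, -0.237, 0.046]]
box corners top [[0.541, -0.351, 0.06], [0.529, -0.428, 0.06], [0.441, -0.414, 0.06], [0.449, -0.331, 0.06]]
box scene [[0.459, -0.343, 0.06], [0.543, -0.355, 0.06], [0.532, -0.424, 0.06], [0.448, -0.411, 0.06]]
lever tip (array([ 0.49121698, -0.38541614,  0.06710207]), np.float64(0.00023762148633494926))
```

```bash
python3 - <<'E'
from scr import *
t=cv2.imread('pics/t0.png')[:,:,::-1];s=cv2.imread('pics/s0.png')[:,:,::-1]
print(proj('top',[[.628,.342,.004],[.61,.222,.004],[.44,.354,.004]]),proj('scene',[[.628,.342,.004],[.61,.222,.004],[.44,.354,.004]]))
E
```

```text
[[245.33265966 173.21134911]
 [276.39367407 176.91122658]
 [242.85336032 221.85643715]] [[340.13300679 135.12291465]
 [339.16547026 162.30832783]
 [291.62401001 136.60919816]]
```

Cabinet: centre about (0.5756, -0.0895), yaw about 5.3°. The block front edge agrees to a few mm. I'll write a planner helper and then go above the middle scraper B.

```bash
cat > plan.py <<'E'
import sys
from h import *
from scipy.spatial.transform import Rotation as Ro
C=np.array([.5756,-.0895]);YAW=5.3
def Rz(a): a=np.radians(a);return np.array([[np.cos(a),-np.sin(a)],[np.sin(a),np.cos(a)]])
def cab(x,y): return C+Rz(YAW)@np.array([x,y])
def plan(xyz,yaw):
    s=bot.read_state();R=np.array(s['tcp_rot']);p=np.array(s['position'])
    c,n=np.cos(np.radians(yaw)),np.sin(np.radians(yaw))
    T=np.array([[c,n,0],[n,-c,0],[0,0,-1.]])
    d=R.T@(np.array(xyz)-p)*1000; w=np.degrees(Ro.from_matrix(R.T@T).as_rotvec())
    print('t',round(s['time_s'],2),'pos',(p*1000).round(1),'f',np.round(s['force'],1),'open',round(s['opening'],3),'| shift',d.round(1),'turn',w.round(2),'rows',round(max(np.linalg.norm(d)/41.7,np.linalg.norm(w)/7.16),1))
if __name__=='__main__':
    a=list(map(float,sys.argv[1:])); plan(a[:3],a[3])
E
python3 plan.py .585 .225 .12 -6.7
python3 -c "
from plan import *
for y in(-.105,-.035,.035,.105):print(y,[cab(x,y).round(4).tolist() for x in(-.12,-.018)])"
```

```text
t 0.1 pos [ 272.2 -561.9  221.7] f [-0.6 -0.2  0.3] open 0.999 | shift [ 624.4 -571.8  103. ] turn [-1.100e-01  1.000e-02  3.253e+01] rows 20.5
-0.105 [[0.4658, -0.2051], [0.5674, -0.1957]]
-0.035 [[0.4593, -0.1354], [0.5609, -0.126]]
0.035 [[0.4529, -0.0657], [0.5544, -0.0563]]
0.105 [[0.4464, 0.004], [0.548, 0.0134]]
```

```bash
python3 -m jog '[[[624,-572,0],[0,0,32.5],0],[[624,-572,0],[0,0,32.5],0],[[624,-572,0],[0,0,32.5],0],[[624,-572,0],[0,0,32.5],0],[[624,-572,0],[0,0,32.5],0],[[624,-572,0],[0,0,32.5],0],[[624,-572,0],[0,0,32.5],0],[[624,-572,0],[0,0,32.5],0],[[624,-572,0],[0,0,32.5],0],[[624,-572,0],[0,0,32.5],0],[[624,-572,0],[0,0,32.5],0],[[624,-572,0],[0,0,32.5],0]]'; python3 plan.py .585 .225 .12 -6.7
```

```text
time_s: 1.1
position: [0.457, -0.0958, 0.2224]
tcp_rot: [[0.993, -0.117, -0.0], [-0.117, -0.993, 0.0], [-0.0, -0.0, -1.0]]
force: [-0.1, -0.4, -0.4]
opening: 1.001
t 1.1 pos [457.  -95.8 222.4] f [-0.1 -0.4 -0.4] open 1.001 | shift [  89.8 -333.5  102.4] turn [-0.01  0.02  0.01] rows 8.6
```

```bash
python3 -m jog '[[[90,-333,102],[0,0,0],0.3],[[90,-333,102],[0,0,0],0.3],[[90,-333,102],[0,0,0],0.3],[[90,-333,102],[0,0,0],0.3],[[90,-333,102],[0,0,0],0.3],[[90,-333,102],[0,0,0],0.3],[[90,-333,102],[0,0,0],0.3],[[90,-333,102],[0,0,0],0.3],[[90,-333,102],[0,0,0],0.3],[[90,-333,102],[0,0,0],0.3]]'; python3 - <<'E'
from scr import *
t=snap('top','t1.png');s=snap('scene','s1.png')
for o in find('top',t):print(o)
cv2.imwrite('pics/v1.png',np.vstack([t[90:400,90:570],s[0:290,60:540]])[:,:,::-1])
E
python3 plan.py .585 .225 .017 -6.7
```

```text
time_s: 1.93
position: [0.5855, 0.2273, 0.1183]
tcp_rot: [[0.994, -0.111, -0.0], [-0.111, -0.994, 0.002], [-0.001, -0.002, -1.0]]
force: [0.6, -0.9, 0.1]
opening: 0.703
(765, -242, 119, 49, -84.5, np.int32(83), (np.float64(396.0), np.float64(137.0)))
t 2.03 pos [584.1 223.2 119.4] f [-0.4 -0.9 -0. ] open 0.704 | shift [  0.9  -2.  102.4] turn [0.06 0.12 0.16] rows 2.5
```

View pics/v1.png

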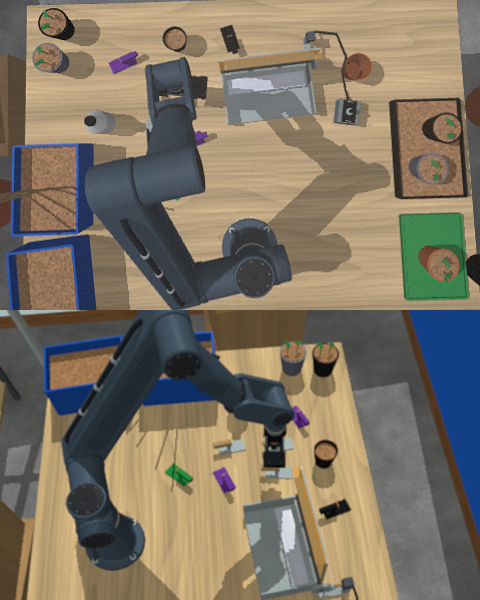

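There's no fourth scraper in the areas the arm uncovered. The sprayer sits at about (187,212) in the top view. I'll descend and grasp B.

```bash
python3 -m jog '[[[1,-1,50],[0,0,0],0.3],[[1,-1,85],[0,0,0],0.3],[[1,-1,102],[0,0,0],0.3],[[1,-1,102],[0,0,0],0.3],[[1,-1,102],[0,0,0],1],[[1,-1,102],[0,0,0],1],[[1,-1,102],[0,0,0],1],[[1,-1,102],[0,0,0],1],[[1,-1,102],[0,0,0],1],[[1,-1,102],[0,0,0],1],[[1,-1,102],[0,0,0],1],[[1,-1,102],[0,0,0],1]]'; python3 plan.py .445 .05 .10 5.3
```

```text
time_s: 3.03
position: [0.5865, 0.2238, 0.0193]
tcp_rot: [[0.993, -0.116, 0.001], [-0.116, -0.993, 0.001], [0.001, -0.001, -1.0]]
force: [-1.1, 1.1, 4.2]
opening: 0.225
t 3.03 pos [586.5 223.8  19.3] f [-1.1  1.1  4.2] open 0.225 | shift [-120.3  189.   -81. ] turn [ -0.04  -0.07 -11.97] rows 5.7
```

```bash
python3 -m jog '[[[0,0,-25],[0,0,0],1],[[0,0,-25],[0,0,0],1],[[0,0,-25],[0,0,0],1]]'; python3 plan.py .427 -.070 .05 5.3
```

```text
time_s: 3.28
position: [0.587, 0.2235, 0.0443]
tcp_rot: [[0.993, -0.116, 0.003], [-0.116, -0.993, 0.0], [0.002, -0.001, -1.0]]
force: [-0.4, -0.5, -0.5]
opening: 0.23
t 3.28 pos [587.  223.5  44.3] f [-0.4 -0.5 -0.5] open 0.23 | shift [-124.8  310.1   -6.2] turn [ -0.02  -0.15 -11.96] rows 8.0
```

The grip holds at 20 mm. I'll lift and carry it to slot 4's approach, above the cabinet walls.

```bash
python3 -m jog '[[[0,0,-40],[0,0,0],1],[[0,0,-80],[0,0,0],1],[[0,0,-90],[0,0,0],1],[[0,0,-90],[0,0,0],1]]'; python3 plan.py .4613 .0054 .135 5.3
```

```text
time_s: 3.62
position: [0.5885, 0.2238, 0.1364]
tcp_rot: [[0.993, -0.116, 0.007], [-0.116, -0.993, 0.001], [0.007, -0.002, -1.0]]
force: [0.6, -0.3, -1.3]
opening: 0.23
t 3.62 pos [588.5 223.8 136.4] f [ 0.6 -0.3 -1.3] open 0.23 | shift [-101.   231.7    0.3] turn [ -0.08  -0.4  -11.97] rows 6.1
```

```bash
python3 -m jog '[[[-25,40,0],[0,0,-2],1],[[-50,80,0],[0,0,-5],1],[[-80,115,0],[0,0,-8],1],[[-101,150,0],[0,0,-11],1],[[-101,185,0],[0,0,-12],1],[[-101,215,0],[0,0,-12],1],[[-101,232,0],[0,0,-12],1],[[-101,232,0],[0,0,-12],1],[[-101,232,0],[0,0,-12],1],[[-101,232,0],[0,0,-12],1]]'; python3 plan.py .4613 .0054 .034 5.3
python3 - <<'E'
from scr import *
t=snap('top','t2.png');s=snap('scene','s2.png')
for o in find('top',t):print(o)
a=cv2.resize(t[130:260,210:430],None,fx=2.2,fy=2.2);b=cv2.resize(s[120:310,240:420],None,fx=1.7,fy=1.7)
w=max(a.shape[1],b.shape[1]);p=lambda i:cv2.copyMakeBorder(i,0,0,0,w-i.shape[1],cv2.BORDER_CONSTANT)
cv2.imwrite('pics/v2.png',np.vstack([p(a),p(b)])[:,:,::-1])
E
```

```text
time_s: 4.45
position: [0.4579, 0.0053, 0.1325]
tcp_rot: [[0.996, 0.093, -0.003], [0.093, -0.996, 0.001], [-0.003, -0.001, -1.0]]
force: [0.6, -0.1, -1.5]
opening: 0.228
t 4.45 pos [457.9   5.3 132.5] f [ 0.6 -0.1 -1.5] open 0.228 | shift [ 3.7  0.3 98.5] turn [-0.07  0.14  0.02] rows 2.4
(628, 342, 99, 49, 6.3, np.int32(236), (np.float64(246.0), np.float64(171.0)))
(439, 353, 99, 50, 8.1, np.int32(254), (np.float64(243.0), np.float64(220.0)))
```

View pics/v2.png

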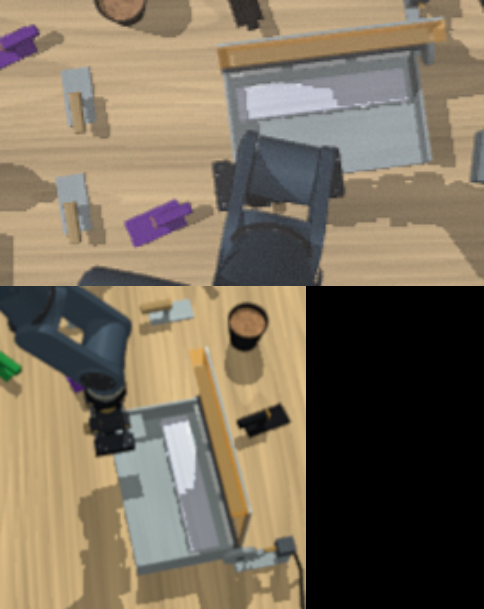

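The blade is visible in the hand, and A and C are undisturbed. I'll lower it to 3–4 mm above the floor plate and check.

```bash
python3 -m jog '[[[4,0,40],[0,0,0],1],[[4,0,80],[0,0,0],1],[[4,0,97],[0,0,0],1],[[4,0,97],[0,0,0],1],[[4,0,97],[0,0,0],1]]'; python3 plan.py .5494 .0135 .033 5.3;  python3 - <<'E'
from scr import *
s=snap('scene','s3.png');t=snap('top','t3.png')
a=cv2.resize(s[170:260,280:390],None,fx=6,fy=6,interpolation=cv2.INTER_CUBIC)
cv2.imwrite('pics/v3.png',a[:,:,::-1])
E
```

```text
time_s: 4.97
position: [0.4622, 0.0061, 0.0358]
tcp_rot: [[0.996, 0.095, -0.003], [0.095, -0.996, 0.001], [-0.003, -0.001, -1.0]]
force: [1.1, 0.3, -1.8]
opening: 0.225
t 4.97 pos [462.2   6.1  35.8] f [ 1.1  0.3 -1.8] open 0.225 | shift [87.5  0.9  2.5] turn [-0.05  0.15  0.13] rows 2.1
```

View pics/v3.png

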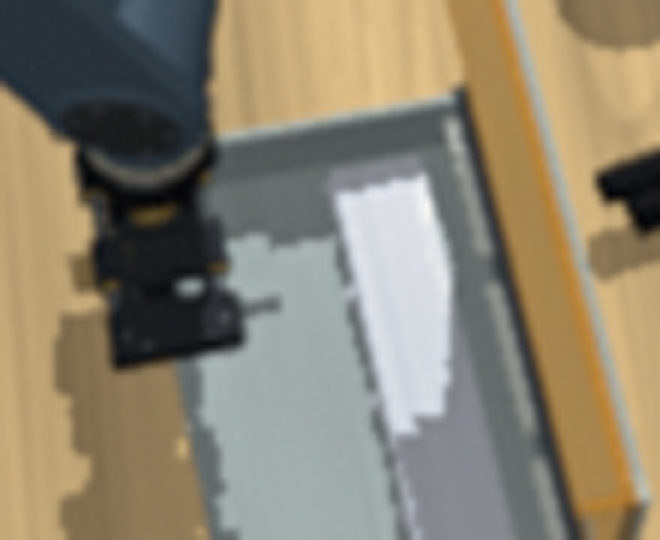

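The blade blends in with the plate, so force feedback will have to guide the push.

```bash
python3 -m jog '[[[15,1,1],[0,0,0],1],[[30,1,1],[0,0,0],1],[[45,1,1],[0,0,0],1],[[55,1,1],[0,0,0],1],[[55,1,1],[0,0,0],1]]'; python3 plan.py .5494 .0135 .033 5.3
python3 -m jog '[[[7,0,0],[0,0,0],1],[[14,0,0],[0,0,0],1],[[21,0,0],[0,0,0],1],[[26,0,0],[0,0,0],1],[[26,0,0],[0,0,0],1]]'; python3 plan.py .5494 .0135 .033 5.3
```

```text
time_s: 5.48
position: [0.5209, 0.0096, 0.0376]
tcp_rot: [[0.996, 0.094, 0.006], [0.094, -0.996, -0.0], [0.006, 0.001, -1.0]]
force: [0.9, 2.2, -2.0]
opening: 0.229
t 5.48 pos [520.9   9.6  37.6] f [ 0.9  2.2 -2. ] open 0.229 | shift [28.7 -1.2  4.7] turn [ 0.06 -0.35  0.09] rows 0.7
time_s: 5.9
position: [0.5439, 0.0122, 0.0355]
tcp_rot: [[0.996, 0.093, -0.0], [0.093, -0.996, 0.001], [-0.0, -0.001, -1.0]]
force: [-0.3, 5.0, -2.1]
opening: 0.227
t 5.9 pos [543.9  12.2  35.5] f [-0.3  5.  -2.1] open 0.227 | shift [ 5.6 -0.8  2.5] turn [-0.05  0.01  0.02] rows 0.1
```

The 5 N lateral force says the blade rubs the slot's right side, so I'll ease 2 mm left and push on.

```bash
python3 -m jog '[[[0,-2,1],[0,0,0],1],[[3,-2,2],[0,0,0],1],[[6,-2,3],[0,0,0],1],[[8,-2,3],[0,0,0],1],[[8,-2,3],[0,0,0],1]]'; python3 plan.py .5494 .0135 .033 5.3
python3 -m jog '[[[2,0,0],[0,0,0],1],[[4,0,0],[0,0,0],1],[[4,0,0],[0,0,0],1]]'; python3 plan.py .5494 .0135 .033 5.3
```

```text
time_s: 6.32
position: [0.5506, 0.0139, 0.0323]
tcp_rot: [[0.996, 0.093, -0.002], [0.093, -0.996, -0.0], [-0.002, -0.0, -1.0]]
force: [-3.0, -1.0, -2.0]
opening: 0.226
t 6.32 pos [550.6  13.9  32.3] f [-3. -1. -2.] open 0.226 | shift [-1.2  0.3 -0.7] turn [-0.    0.13  0.01] rows 0.0
time_s: 6.57
position: [0.5509, 0.0147, 0.0321]
tcp_rot: [[0.996, 0.093, -0.01], [0.093, -0.996, 0.001], [-0.01, -0.002, -1.0]]
force: [-9.0, -2.4, 3.3]
opening: 0.223
t 6.57 pos [550.9  14.7  32.1] f [-9.  -2.4  3.3] open 0.223 | shift [-1.6  1.1 -0.9] turn [-0.09  0.55  0.03] rows 0.1
```

It reached the stop: 9 N at x 0.551, against 0.549 predicted. I'll relax 2 mm, release and lift.

```bash
python3 -m jog '[[[-2,0,0],[0,0,0],1],[[-2,0,0],[0,0,0],0.5],[[-2,0,0],[0,0,0],0.5],[[-2,0,0],[0,0,0],0.5],[[-2,0,0],[0,0,0],0.5],[[-2,0,-30],[0,0,0],0.5],[[-2,0,-70],[0,0,0],0.5],[[-2,0,-100],[0,0,0],0.5],[[-2,0,-100],[0,0,0],0.5]]'; python3 plan.py .603 .339 .13 6.8
```

```text
time_s: 7.32
position: [0.5585, 0.0138, 0.1387]
tcp_rot: [[0.996, 0.093, 0.014], [0.093, -0.996, -0.002], [0.014, 0.004, -1.0]]
force: [0.7, 0.2, 0.3]
opening: 0.5
t 7.32 pos [558.5  13.8 138.7] f [0.7 0.2 0.3] open 0.5 | shift [  74.5 -319.6    8.5] turn [ 0.22 -0.79 -1.45] rows 7.9
```

```bash
python3 -m jog '[[[74,-320,9],[0,0,-1.5],0.4],[[74,-320,9],[0,0,-1.5],0.4],[[74,-320,9],[0,0,-1.5],0.4],[[74,-320,9],[0,0,-1.5],0.4],[[74,-320,9],[0,0,-1.5],0.4],[[74,-320,9],[0,0,-1.5],0.4],[[74,-320,9],[0,0,-1.5],0.4],[[74,-320,9],[0,0,-1.5],0.4],[[74,-320,9],[0,0,-1.5],0.4],[[74,-320,9],[0,0,-1.5],0.4],[[74,-320,9],[0,0,-1.5],0.4]]'; python3 - <<'E'
from scr import *
t=snap('top','t4.png');s=snap('scene','s4.png')
a=cv2.resize(t[130:240,210:430],None,fx=3.6,fy=3.6,interpolation=cv2.INTER_CUBIC)
cv2.imwrite('pics/v4.png',a[:,:,::-1])
E
python3 plan.py .603 .339 .019 6.8
```

```text
time_s: 8.23
position: [0.5967, 0.3396, 0.1228]
tcp_rot: [[0.993, 0.12, -0.001], [0.12, -0.993, -0.001], [-0.001, 0.001, -1.0]]
force: [-0.3, -0.5, -0.7]
opening: 0.603
t 8.33 pos [597.1 338.4 123.2] f [-0.3 -0.8  0.2] open 0.602 | shift [6.100e+00 1.000e-01 1.042e+02] turn [ 0.04  0.06 -0.05] rows 2.5
```

View pics/v4.png

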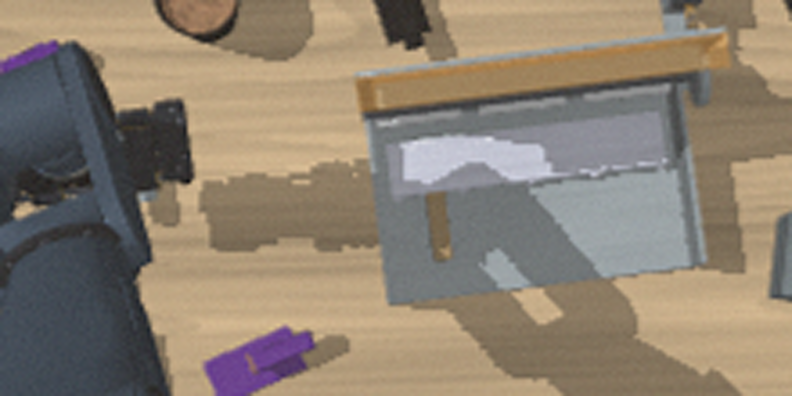

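B is in slot 4, with its handle at crop (440,228). Now A.

```bash
python3 -m jog '[[[6,0,50],[0,0,0],0.3],[[6,0,85],[0,0,0],0.3],[[6,0,104],[0,0,0],0.3],[[6,0,104],[0,0,0],0.3],[[6,0,104],[0,0,0],1],[[6,0,104],[0,0,0],1],[[6,0,104],[0,0,0],1],[[6,0,104],[0,0,0],1],[[6,0,104],[0,0,0],1],[[6,0,104],[0,0,0],1],[[6,0,104],[0,0,0],1],[[6,0,104],[0,0,0],1]]'; python3 -m jog '[[[0,0,-25],[0,0,0],1],[[0,0,-60],[0,0,0],1],[[0,0,-100],[0,0,0],1],[[0,0,-125],[0,0,0],1],[[0,0,-125],[0,0,0],1]]'; python3 -c "
from plan import *
from h import *
print('handle B',on_z('top',[(332.2,193.3)],.058),cab(-.028,.105)); P=cab(-.1,.035);print(P);plan([P[0],P[1]+.001,.15],5.3)"
```

```text
time_s: 9.33
position: [0.6034, 0.341, 0.0203]
tcp_rot: [[0.993, 0.119, 0.001], [0.119, -0.993, 0.0], [0.001, -0.0, -1.0]]
force: [-0.4, -0.1, 3.1]
opening: 0.228
time_s: 9.75
position: [0.6072, 0.3424, 0.1516]
tcp_rot: [[0.993, 0.119, 0.012], [0.119, -0.993, 0.005], [0.013, -0.003, -1.0]]
force: [1.6, 0.4, -0.9]
opening: 0.229
handle B [[0.53464033 0.00944808 0.058     ]] [0.5380208  0.01246472]
[ 0.47279456 -0.06388669]
t 9.75 pos [607.2 342.4 151.6] f [ 1.6  0.4 -0.9] open 0.229 | shift [-181.8  386.4   -1.9] turn [-0.18 -0.72  1.55] rows 10.2
```

```bash
python3 -m jog '[[[-30,30,0],[0,0,0],1],[[-60,60,0],[0,0,1.5],1],[[-90,90,0],[0,0,1.5],1],[[-110,125,0],[0,0,1.5],1],[[-130,162,0],[0,0,1.5],1],[[-150,200,0],[0,0,1.5],1],[[-165,240,0],[0,0,1.5],1],[[-182,280,0],[0,0,1.5],1],[[-182,320,0],[0,0,1.5],1],[[-182,360,0],[0,0,1.5],1],[[-182,386,0],[0,0,1.5],1],[[-182,386,0],[0,0,1.5],1]]'; python3 -m jog '[[[0,0,0],[0,0,0],1],[[0,0,0],[0,0,0],1]]'; python3 plan.py .4728 -.0629 .036 5.3
```

```text
time_s: 10.75
position: [0.4703, -0.0697, 0.1442]
tcp_rot: [[0.996, 0.087, 0.003], [0.087, -0.996, -0.003], [0.003, 0.003, -1.0]]
force: [0.6, -0.4, -1.3]
opening: 0.227
time_s: 10.92
position: [0.4671, -0.0635, 0.1438]
tcp_rot: [[0.996, 0.092, -0.003], [0.092, -0.996, 0.001], [-0.003, -0.002, -1.0]]
force: [0.3, -0.7, -1.7]
opening: 0.228
t 10.92 pos [467.1 -63.5 143.8] f [ 0.3 -0.7 -1.7] open 0.228 | shift [6.000e+00 1.000e-01 1.078e+02] turn [-0.1   0.15 -0.  ] rows 2.6
```

```bash
python3 -m jog '[[[6,0,40],[0,0,0],1],[[6,0,80],[0,0,0],1],[[6,0,107],[0,0,0],1],[[6,0,107],[0,0,0],1],[[6,0,107],[0,0,0],1]]';python3 plan.py .5544 -.0553 .036 5.3;  python3 -m jog '[[[15,0,0],[0,0,0],1],[[30,0,0],[0,0,0],1],[[45,0,0],[0,0,0],1],[[55,0,0],[0,0,0],1],[[55,0,0],[0,0,0],1]]'; python3 plan.py .5565 -.0553 .035 5.3
```

```text
time_s: 11.33
position: [0.4728, -0.0617, 0.0365]
tcp_rot: [[0.995, 0.095, -0.005], [0.095, -0.995, 0.002], [-0.004, -0.002, -1.0]]
force: [0.5, -0.3, -1.8]
opening: 0.223
t 11.33 pos [472.8 -61.7  36.5] f [ 0.5 -0.3 -1.8] open 0.223 | shift [81.8  1.4  0.2] turn [-0.14  0.26  0.15] rows 2.0
time_s: 11.75
position: [0.5318, -0.058, 0.0391]
tcp_rot: [[0.996, 0.095, 0.005], [0.095, -0.996, -0.001], [0.004, 0.002, -1.0]]
force: [1.5, 0.3, -4.3]
opening: 0.226
t 11.75 pos [531.8 -58.   39.1] f [ 1.5  0.3 -4.3] open 0.226 | shift [24.8 -0.4  4.3] turn [ 0.09 -0.26  0.13] rows 0.6
```

```bash
python3 -m jog '[[[0,0,2],[0,0,0],1],[[7,0,3],[0,0,0],1],[[14,0,3],[0,0,0],1],[[20,0,3],[0,0,0],1],[[20,0,3],[0,0,0],1]]'; python3 plan.py .5565 -.0553 .035 5.3;  python3 -m jog '[[[3,0,0],[0,0,0],1],[[5,0,0],[0,0,0],1],[[7,0,0],[0,0,0],1],[[7,0,0],[0,0,0],1]]'; python3 plan.py .5565 -.0553 .035 5.3
```

```text
time_s: 12.17
position: [0.5504, -0.0565, 0.0347]
tcp_rot: [[0.996, 0.093, 0.001], [0.093, -0.996, 0.0], [0.002, -0.0, -1.0]]
force: [0.5, 1.8, -2.8]
opening: 0.226
t 12.17 pos [550.4 -56.5  34.7] f [ 0.5  1.8 -2.8] open 0.226 | shift [ 6.2 -0.7 -0.3] turn [-0.   -0.09  0.03] rows 0.1
time_s: 12.5
position: [0.5553, -0.056, 0.0344]
tcp_rot: [[0.996, 0.093, -0.002], [0.093, -0.996, 0.0], [-0.002, -0.0, -1.0]]
force: [-0.9, 1.2, -1.3]
opening: 0.226
t 12.5 pos [555.3 -56.   34.4] f [-0.9  1.2 -1.3] open 0.226 | shift [ 1.2 -0.6 -0.6] turn [-0.03  0.11  0.04] rows 0.0
```

```bash
python3 -m jog '[[[2,0,1],[0,0,0],1],[[4,0,1],[0,0,0],1],[[5,0,1],[0,0,0],1],[[5,0,1],[0,0,0],1]]'; python3 plan.py .5565 -.0553 .035 5.3
```

```text
time_s: 12.83
position: [0.5555, -0.0552, 0.0327]
tcp_rot: [[0.996, 0.094, -0.012], [0.094, -0.996, 0.002], [-0.012, -0.003, -1.0]]
force: [-9.1, -1.8, 2.2]
opening: 0.227
t 12.83 pos [555.5 -55.2  32.7] f [-9.1 -1.8  2.2] open 0.227 | shift [ 0.9  0.2 -2.3] turn [-0.15  0.67  0.08] rows 0.1
```

It's on the stop where I expected it. Release, lift, and go to C at (0.415, 0.351).

```bash
python3 -m jog '[[[-2,0,0],[0,0,0],1],[[-2,0,0],[0,0,0],0.5],[[-2,0,0],[0,0,0],0.5],[[-2,0,0],[0,0,0],0.5],[[-2,0,0],[0,0,0],0.5],[[-2,0,-30],[0,0,0],0.5],[[-2,0,-70],[0,0,0],0.5],[[-2,0,-100],[0,0,0],0.5],[[-2,0,-100],[0,0,0],0.5]]'; python3 - <<'E'
from scr import *
t=snap('top','t5.png');s=snap('scene','s5.png')
for o in find('top',t):print(o)
E
python3 plan.py .415 .351 .13 7.5; python3 -c "
from h import *;print('sprayer',on_z('top',[(187,212)],.1))"
```

```text
time_s: 13.58
position: [0.5642, -0.0571, 0.1399]
tcp_rot: [[0.996, 0.093, 0.014], [0.093, -0.996, -0.004], [0.013, 0.005, -1.0]]
force: [1.7, -0.7, 0.1]
opening: 0.498
(439, 353, 100, 50, 8.6, np.int32(254), (np.float64(243.0), np.float64(220.0)))
t 13.68 pos [560.6 -56.1 135.3] f [-0.4  0.   0.3] open 0.496 | shift [-107.1 -418.9    4. ] turn [ 0.11 -0.26 -2.16] rows 10.4
sprayer [[0.47846786 0.53552228 0.1       ]]
```

```bash
python3 -m jog '[[[-108,-420,4],[0,0,-2],0.4],[[-108,-420,4],[0,0,-2],0.4],[[-108,-420,4],[0,0,-2],0.4],[[-108,-420,4],[0,0,-2],0.4],[[-108,-420,4],[0,0,-2],0.4],[[-108,-420,4],[0,0,-2],0.4],[[-108,-420,4],[0,0,-2],0.4],[[-108,-420,4],[0,0,-2],0.4],[[-108,-420,4],[0,0,-2],0.4],[[-108,-420,4],[0,0,-2],0.4],[[-108,-420,4],[0,0,-2],0.4],[[-108,-420,4],[0,0,-2],0.4]]'; python3 -m jog '[[[0,0,0],[0,0,0],0.3],[[0,0,0],[0,0,0],0.3]]'; python3 - <<'E'
from scr import *
t=snap('top','t6.png');s=snap('scene','s6.png')
for o in find('top',t):print(o)
a=cv2.resize(t[130:250,200:430],None,fx=2.6,fy=2.6);b=cv2.resize(s[110:260,250:400],None,fx=2,fy=2)
p=lambda i:cv2.copyMakeBorder(i,0,0,0,598-i.shape[1],cv2.BORDER_CONSTANT)
cv2.imwrite('pics/v6.png',np.vstack([a,p(b)])[:,:,::-1][:600])
E
python3 plan.py .414 .350 .0195 8
```

```text
time_s: 14.68
position: [0.4099, 0.3555, 0.1279]
tcp_rot: [[0.991, 0.133, -0.002], [0.133, -0.991, -0.0], [-0.002, -0.0, -1.0]]
force: [-0.1, 0.1, -0.8]
opening: 0.602
time_s: 14.85
position: [0.412, 0.3514, 0.1284]
tcp_rot: [[0.992, 0.128, -0.002], [0.128, -0.992, -0.002], [-0.002, 0.001, -1.0]]
force: [0.4, 0.0, -1.0]
opening: 0.666
(341, -1082, 119, 45, 75.9, np.int32(159), (np.float64(620.0), np.float64(235.0)))
(239, 243, 103, 50, -44.4, np.int32(222), (np.float64(272.0), np.float64(272.0)))
t 14.95 pos [412.7 351.  128.9] f [0.  0.6 0.1] open 0.686 | shift [  1.3   1.  109.4] turn [ 0.04  0.08 -0.78] rows 2.6
```

View pics/v6.png

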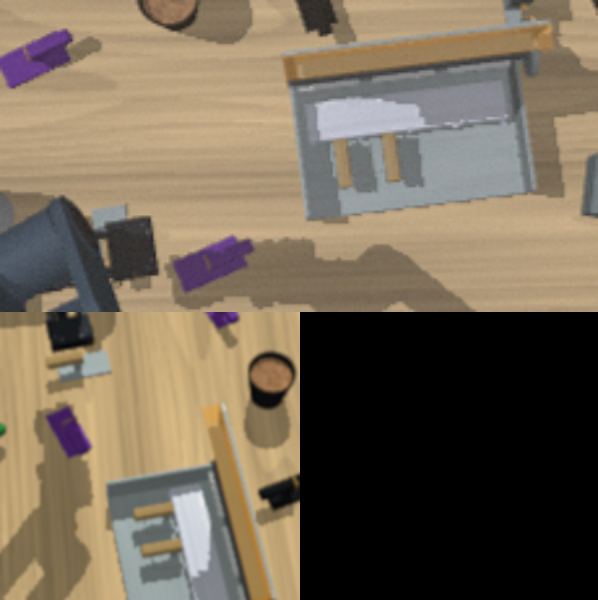

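Two handles are in and level with each other, and C is under the hand. I'll grasp C.

```bash
python3 -m jog '[[[1,1,50],[0,0,0],0.3],[[1,1,85],[0,0,-0.8],0.3],[[1,1,109],[0,0,-0.8],0.3],[[1,1,109],[0,0,-0.8],0.3],[[1,1,109],[0,0,-0.8],1],[[1,1,109],[0,0,-0.8],1],[[1,1,109],[0,0,-0.8],1],[[1,1,109],[0,0,-0.8],1],[[1,1,109],[0,0,-0.8],1],[[1,1,109],[0,0,-0.8],1],[[1,1,109],[0,0,-0.8],1],[[1,1,109],[0,0,-0.8],1]]'; python3 -m jog '[[[0,0,-25],[0,0,0],1],[[0,0,-60],[0,0,0],1],[[0,0,-100],[0,0,0],1],[[0,0,-125],[0,0,0],1],[[0,0,-125],[0,0,0],1]]'; python3 -c "
from plan import *
P=cab(-.1,-.035);print(P);plan([P[0],P[1]+.001,.15],5.3)"
```

```text
time_s: 15.95
position: [0.4138, 0.3517, 0.0212]
tcp_rot: [[0.99, 0.142, 0.001], [0.142, -0.99, 0.0], [0.001, -0.0, -1.0]]
force: [-1.0, -0.2, 4.0]
opening: 0.225
time_s: 16.37
position: [0.4167, 0.3535, 0.1507]
tcp_rot: [[0.99, 0.142, 0.01], [0.142, -0.99, 0.005], [0.01, -0.004, -1.0]]
force: [1.2, 0.1, -1.3]
opening: 0.225
[ 0.4792605  -0.13358742]
t 16.37 pos [416.7 353.5 150.7] f [ 1.2  0.1 -1.3] open 0.225 | shift [ -7.  490.   -1.3] turn [-0.24 -0.6   2.85] rows 11.8
```

```bash
python3 -m jog '[[[-7,40,0],[0,0,2.9],1],[[-7,80,0],[0,0,2.9],1],[[-7,120,0],[0,0,2.9],1],[[-7,160,0],[0,0,2.9],1],[[-7,200,0],[0,0,2.9],1],[[-7,240,0],[0,0,2.9],1],[[-7,280,0],[0,0,2.9],1],[[-7,320,0],[0,0,2.9],1],[[-7,360,0],[0,0,2.9],1],[[-7,400,0],[0,0,2.9],1],[[-7,440,0],[0,0,2.9],1],[[-7,465,0],[0,0,2.9],1]]'; python3 -m jog '[[[0,25,0],[0,0,0],1],[[0,25,0],[0,0,0],1],[[0,25,0],[0,0,0],1]]'; python3 plan.py .4793 -.1326 .0365 5.3
```

```text
time_s: 17.37
position: [0.4726, -0.1135, 0.1446]
tcp_rot: [[0.996, 0.089, -0.0], [0.089, -0.996, -0.001], [-0.0, 0.001, -1.0]]
force: [0.7, -0.1, -1.5]
opening: 0.225
time_s: 17.62
position: [0.474, -0.1357, 0.1444]
tcp_rot: [[0.996, 0.088, -0.002], [0.088, -0.996, 0.001], [-0.002, -0.001, -1.0]]
force: [0.7, -0.5, -1.7]
opening: 0.228
t 17.62 pos [ 474.  -135.7  144.4] f [ 0.7 -0.5 -1.7] open 0.228 | shift [  5.7  -2.5 107.9] turn [-0.07  0.1  -0.24] rows 2.6
```

```bash
python3 -m jog '[[[6,-2.5,40],[0,0,0],1],[[6,-2.5,80],[0,0,0],1],[[6,-2.5,108],[0,0,0],1],[[6,-2.5,108],[0,0,0],1],[[6,-2.5,108],[0,0,0],1]]';python3 plan.py .5609 -.125 .0355 5.3;  python3 -m jog '[[[12,0,1],[0,0,0],1],[[24,0,2],[0,0,0],1],[[36,0,2],[0,0,0],1],[[48,0,2],[0,0,0],1],[[50,0,2],[0,0,0],1],[[50,0,2],[0,0,0],1]]'; python3 plan.py .5625 -.125 .035 5.3
```

```text
time_s: 18.03
position: [0.4787, -0.1297, 0.0363]
tcp_rot: [[0.996, 0.092, -0.005], [0.092, -0.996, 0.003], [-0.005, -0.003, -1.0]]
force: [0.2, 0.7, -1.9]
opening: 0.225
t 18.03 pos [ 478.7 -129.7   36.3] f [ 0.2  0.7 -1.9] open 0.225 | shift [82.2  2.9  0.4] turn [-0.19  0.26 -0.01] rows 2.0
time_s: 18.53
position: [0.5312, -0.1267, 0.0371]
tcp_rot: [[0.996, 0.092, 0.002], [0.092, -0.996, -0.001], [0.002, 0.001, -1.0]]
force: [-0.4, 0.4, -1.0]
opening: 0.226
t 18.53 pos [ 531.2 -126.7   37.1] f [-0.4  0.4 -1. ] open 0.226 | shift [31.3  1.2  2.2] turn [ 0.07 -0.14  0.  ] rows 0.8
```

```bash
python3 -m jog '[[[8,0,1],[0,0,0],1],[[16,0,2],[0,0,0],1],[[24,0,2],[0,0,0],1],[[28,0,2],[0,0,0],1],[[28,0,2],[0,0,0],1]]'; python3 plan.py .5625 -.125 .035 5.3; python3 -m jog '[[[3,0,0],[0,0,0],1],[[6,0,0],[0,0,0],1],[[8,0,0],[0,0,0],1],[[8,0,0],[0,0,0],1]]'; python3 plan.py .5625 -.125 .035 5.3
```

```text
time_s: 18.95
position: [0.5592, -0.1247, 0.0336]
tcp_rot: [[0.996, 0.092, 0.001], [0.092, -0.996, -0.0], [0.001, 0.001, -1.0]]
force: [0.0, 0.4, -2.2]
opening: 0.224
t 18.95 pos [ 559.2 -124.7   33.6] f [ 0.   0.4 -2.2] open 0.224 | shift [ 3.3  0.6 -1.3] turn [ 0.03 -0.04 -0.04] rows 0.1
time_s: 19.28
position: [0.5603, -0.123, 0.0325]
tcp_rot: [[0.996, 0.093, -0.013], [0.093, -0.996, 0.003], [-0.013, -0.004, -1.0]]
force: [-8.1, -2.7, 1.7]
opening: 0.226
t 19.28 pos [ 560.3 -123.    32.5] f [-8.1 -2.7  1.7] open 0.226 | shift [ 2.   2.2 -2.5] turn [-0.22  0.72  0.02] rows 0.1
```

C is on the stop too. I'll release, lift and move off in front, then check the cabinet and the switch.

```bash
python3 -m jog '[[[-2,0,0],[0,0,0],1],[[-2,0,0],[0,0,0],0.5],[[-2,0,0],[0,0,0],0.5],[[-2,0,0],[0,0,0],0.5],[[-2,0,0],[0,0,0],0.5],[[-2,0,-30],[0,0,0],0.5],[[-2,0,-70],[0,0,0],0.5],[[-2,0,-100],[0,0,0],0.5],[[-30,0,-120],[0,0,0],0.5],[[-70,0,-140],[0,0,0],0.5],[[-110,0,-140],[0,0,0],0.5],[[-150,0,-140],[0,0,0],0.5]]';python3 -m jog '[[[0,-40,0],[0,0,-7],1],[[0,-80,0],[0,0,-14],1],[[0,-120,0],[0,0,-21],1],[[0,-160,0],[0,0,-28],1],[[0,-200,0],[0,0,-35],1],[[0,-240,0],[0,0,-42],1],[[0,-240,0],[0,0,-49],1],[[0,-240,0],[0,0,-56],1],[[0,-240,0],[0,0,-63],1],[[0,-240,0],[0,0,-70],1],[[0,-240,0],[0,0,-76],1],[[0,-240,0],[0,0,-76],1]]'; python3 - <<'E'
from scr import *
t=snap('top','t7.png');s=snap('scene','s7.png')
a=cv2.resize(t[130:230,300:480],None,fx=3.3,fy=3.3,interpolation=cv2.INTER_CUBIC);b=cv2.resize(s[175:350,290:410],None,fx=1.5,fy=1.5)
c=cv2.resize(s[310:345,305:345],None,fx=7,fy=7,interpolation=cv2.INTER_CUBIC)
o=np.zeros((600,600,3),np.uint8);o[:330,:594]=a;o[335:597,:180]=b[:262];o[335:580,200:480]=c
cv2.imwrite('pics/v7.png',o[:,:,::-1])
print(on_z('top',[(447,157)],.095))
E
python3 plan.py .53 -.39 .2 81
```

```text
time_s: 20.28
position: [0.417, -0.1382, 0.1753]
tcp_rot: [[0.996, 0.093, 0.005], [0.093, -0.996, -0.003], [0.005, 0.004, -1.0]]
force: [-0.8, -0.7, 0.6]
opening: 0.496
time_s: 21.28
position: [0.3954, 0.1018, 0.1739]
tcp_rot: [[0.15, 0.989, 0.002], [0.989, -0.15, 0.0], [0.0, 0.002, -1.0]]
force: [0.7, 0.6, 0.5]
opening: 0.004
[[ 0.65209309 -0.41397093  0.095     ]]
t 21.38 pos [395.3 101.6 173.8] f [0.3 0.3 0.1] open 0.007 | shift [-464.7  209.3  -26. ] turn [ 0.07 -0.02  0.07] rows 12.2
```

View pics/v7.png

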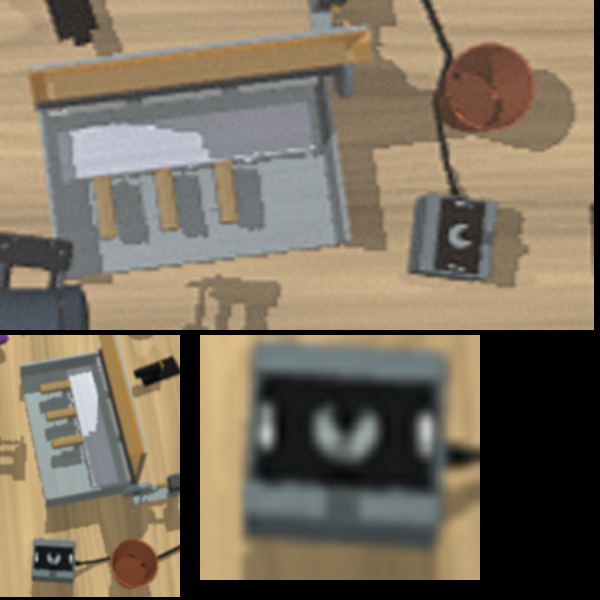

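All three handles are in and parallel. The switch's bezel ring is at scene (325.7,324.3) and top (438.8,201.8), with the black lever over it.

```bash
python3 - <<'E'
from h import *
print(on_z('scene',[(325.7,324.3)],.06),on_z('top',[(438.8,201.8)],.06),tri((325.7,324.3),(438.8,201.8)))
# handle rear ends/mids, z=.058 : crop (105,208),(167,200),(227,192)
for p in((105,208),(167,200),(227,192)):print(on_z('top',[(300+p[0]/3.3,130+p[1]/3.3)],.058).round(3))
from plan import cab
print([cab(-.028,y).round(3).tolist() for y in(.105,.035,-.035)])
E
```

```text
[[ 0.49327754 -0.386484    0.06      ]] [[ 0.49099408 -0.3853336   0.06      ]] (array([ 0.49226733, -0.38604661,  0.05738152]), np.float64(0.0021969976038386063))
[[0.536 0.011 0.058]]
[[ 0.543 -0.059  0.058]]
[[ 0.55  -0.128  0.058]]
[[0.538, 0.012], [0.544, -0.057], [0.551, -0.127]]
```

```bash
python3 -m jog '[[[-465,206,0],[0,0,0],1],[[-465,206,0],[0,0,0],1],[[-465,206,0],[0,0,0],1],[[-465,206,0],[0,0,0],1],[[-465,206,0],[0,0,0],1],[[-465,206,0],[0,0,0],1],[[-465,206,0],[0,0,0],1],[[-465,206,0],[0,0,0],1],[[-465,206,0],[0,0,0],1],[[-465,206,0],[0,0,0],1],[[-465,206,0],[0,0,0],1],[[-465,206,0],[0,0,0],1]]'; python3 -m jog '[[[0,0,0],[0,0,0],1],[[0,0,0],[0,0,0],1],[[0,0,0],[0,0,0],1]]'; python3 plan.py .5275 -.3915 .085 81
```

```text
time_s: 22.38
position: [0.5254, -0.3835, 0.1735]
tcp_rot: [[0.156, 0.988, 0.0], [0.988, -0.156, 0.0], [0.0, 0.0, -1.0]]
force: [1.4, 0.4, 0.2]
opening: 0.004
time_s: 22.63
position: [0.5245, -0.3806, 0.1728]
tcp_rot: [[0.155, 0.988, -0.001], [0.988, -0.155, 0.002], [0.002, -0.002, -1.0]]
force: [0.2, 0.1, -0.1]
opening: 0.007
t 22.63 pos [ 524.5 -380.6  172.8] f [ 0.2  0.1 -0.1] open 0.007 | shift [-10.5   4.8  87.8] turn [-0.09 -0.1   0.11] rows 2.1
```

```bash
python3 -m jog '[[[-10,6,0],[0,0,0],1],[[-10,6,30],[0,0,0],1],[[-10,6,60],[0,0,0],1],[[-10,6,80],[0,0,0],1],[[-10,6,86],[0,0,0],1],[[-10,6,86],[0,0,0],1]]'; python3 plan.py .50 -.3875 .085 81
python3 -m jog '[[[0,-4,0],[0,0,0],1],[[0,-8,0],[0,0,0],1],[[0,-12,0],[0,0,0],1],[[0,-14,0],[0,0,0],1],[[0,-14,0],[0,0,0],1]]'; python3 plan.py .50 -.3875 .085 81
```

```text
time_s: 23.13
position: [0.5285, -0.3891, 0.0857]
tcp_rot: [[0.152, 0.988, -0.004], [0.988, -0.152, 0.004], [0.004, -0.004, -1.0]]
force: [0.8, 0.8, -0.5]
opening: 0.004
t 23.13 pos [ 528.5 -389.1   85.7] f [ 0.8  0.8 -0.5] open 0.004 | shift [ -2.7 -28.4   0.8] turn [-0.25 -0.2   0.28] rows 0.7
time_s: 23.55
position: [0.5154, -0.3901, 0.0887]
tcp_rot: [[0.153, 0.988, 0.001], [0.988, -0.153, -0.001], [-0.001, 0.001, -1.0]]
force: [-0.3, 0.8, 0.4]
opening: 0.004
t 23.55 pos [ 515.4 -390.1   88.7] f [-0.3  0.8  0.4] open 0.004 | shift [  0.2 -15.7   3.7] turn [0.05 0.04 0.2 ] rows 0.4
```

```bash
python3 -m jog '[[[0,-4,1],[0,0,0],1],[[0,-8,2],[0,0,0],1],[[0,-8,2],[0,0,0],1]]';python3 -m jog '[[[0,-3,0],[0,0,0],1],[[0,-6,0],[0,0,0],1],[[0,-6,0],[0,0,0],1]]';python3 -m jog '[[[0,-3,0],[0,0,0],1],[[0,-4,0],[0,0,0],1],[[0,-4,0],[0,0,0],1]]'
```

```text
time_s: 23.8
position: [0.5074, -0.3887, 0.0856]
tcp_rot: [[0.153, 0.988, 0.0], [0.988, -0.153, -0.0], [-0.0, 0.0, -1.0]]
force: [0.8, -0.2, -0.1]
opening: -0.0
time_s: 24.05
position: [0.5028, -0.3881, 0.0861]
tcp_rot: [[0.153, 0.988, 0.002], [0.988, -0.153, -0.001], [-0.001, 0.002, -1.0]]
force: [3.6, -0.4, 2.7]
opening: 0.004
time_s: 24.3
position: [0.4984, -0.3874, 0.0859]
tcp_rot: [[0.152, 0.988, 0.001], [0.988, -0.152, -0.001], [-0.001, 0.001, -1.0]]
force: [3.6, -0.4, 2.5]
opening: 0.006
```

The force corresponds to about 0.3 rad of lean. I'll push 4 mm more and hold.

```bash
python3 -m jog '[[[0,-2,0],[0,0,0],1],[[0,-4,0],[0,0,0],1],[[0,-4,0],[0,0,0],1],[[0,-4,0],[0,0,0],1],[[0,-4,0],[0,0,0],1],[[0,-4,0],[0,0,0],1],[[0,-4,0],[0,0,0],1],[[0,-4,0],[0,0,0],1]]'; python3 - <<'E'
from scr import *
t=snap('top','t8.png');s=snap('scene','s8.png')
o=np.hstack([t[90:270,290:470],s[170:350,270:420]])
cv2.imwrite('pics/v8.png',cv2.resize(o,None,fx=2.2,fy=2.2)[:,:,::-1])
E
```

```text
time_s: 24.97
position: [0.4946, -0.3869, 0.0856]
tcp_rot: [[0.153, 0.988, 0.001], [0.988, -0.153, -0.001], [-0.001, 0.001, -1.0]]
force: [5.2, 0.3, 0.9]
opening: 0.004
```

View pics/v8.png

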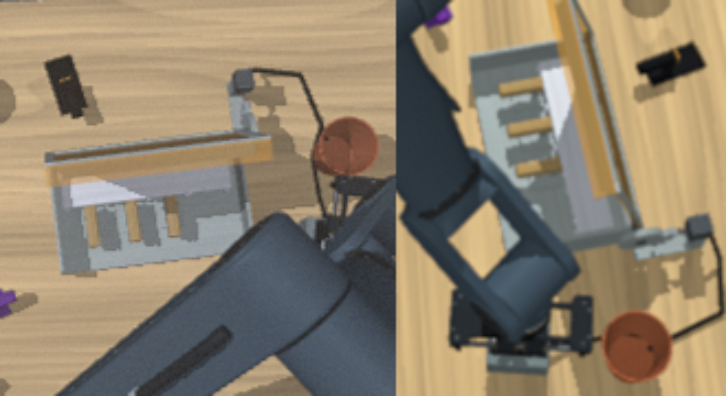

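The hood has started to sink. I'll keep holding.

```bash
for i in 1 ; do python3 -m jog '[[[0,0,0],[0,0,0],1],[[0,0,0],[0,0,0],1],[[0,0,0],[0,0,0],1],[[0,0,0],[0,0,0],1],[[0,0,0],[0,0,0],1],[[0,0,0],[0,0,0],1],[[0,0,0],[0,0,0],1],[[0,0,0],[0,0,0],1],[[0,0,0],[0,0,0],1],[[0,0,0],[0,0,0],1],[[0,0,0],[0,0,0],1],[[0,0,0],[0,0,0],1]]'; done | grep -v rot; python3 -m jog '[[[0,0,0],[0,0,0],1],[[0,0,0],[0,0,0],1],[[0,0,0],[0,0,0],1],[[0,0,0],[0,0,0],1],[[0,0,0],[0,0,0],1],[[0,0,0],[0,0,0],1],[[0,0,0],[0,0,0],1],[[0,0,0],[0,0,0],1],[[0,0,0],[0,0,0],1],[[0,0,0],[0,0,0],1],[[0,0,0],[0,0,0],1],[[0,0,0],[0,0,0],1]]'; python3 -m jog '[[[0,0,0],[0,0,0],1],[[0,0,0],[0,0,0],1],[[0,0,0],[0,0,0],1],[[0,0,0],[0,0,0],1],[[0,0,0],[0,0,0],1],[[0,0,0],[0,0,0],1],[[0,0,0],[0,0,0],1],[[0,0,0],[0,0,0],1],[[0,0,0],[0,0,0],1],[[0,0,0],[0,0,0],1],[[0,0,0],[0,0,0],1],[[0,0,0],[0,0,0],1]]'; python3 -m jog '[[[0,0,0],[0,0,0],1],[[0,0,0],[0,0,0],1],[[0,0,0],[0,0,0],1],[[0,0,0],[0,0,0],1],[[0,0,0],[0,0,0],1],[[0,0,0],[0,0,0],1],[[0,0,0],[0,0,0],1],[[0,0,0],[0,0,0],1],[[0,0,0],[0,0,0],1],[[0,0,0],[0,0,0],1],[[0,0,0],[0,0,0],1],[[0,0,0],[0,0,0],1]]'; python3 - <<'E'
from scr import *
t=snap('top','t9.png');s=snap('scene','s9.png')
o=np.hstack([t[90:270,290:470],s[170:350,270:420]])
cv2.imwrite('pics/v9.png',cv2.resize(o,None,fx=2.2,fy=2.2)[:,:,::-1])
E
```

```text
time_s: 26.07
position: [0.4946, -0.3868, 0.0856]
force: [5.3, -0.1, 0.7]
opening: 0.004
time_s: 27.07
position: [0.4946, -0.3868, 0.0855]
tcp_rot: [[0.153, 0.988, 0.001], [0.988, -0.153, -0.001], [-0.001, 0.001, -1.0]]
force: [4.3, -0.4, 0.0]
opening: 0.005
time_s: 28.07
position: [0.4945, -0.3868, 0.0855]
tcp_rot: [[0.153, 0.988, 0.001], [0.988, -0.153, -0.001], [-0.001, 0.001, -1.0]]
force: [5.0, 0.6, 1.5]
opening: 0.008
time_s: 29.07
position: [0.4946, -0.3868, 0.0855]
tcp_rot: [[0.153, 0.988, 0.001], [0.988, -0.153, -0.001], [-0.001, 0.001, -1.0]]
force: [5.5, -0.4, 0.7]
opening: 0.002
```

View pics/v9.png

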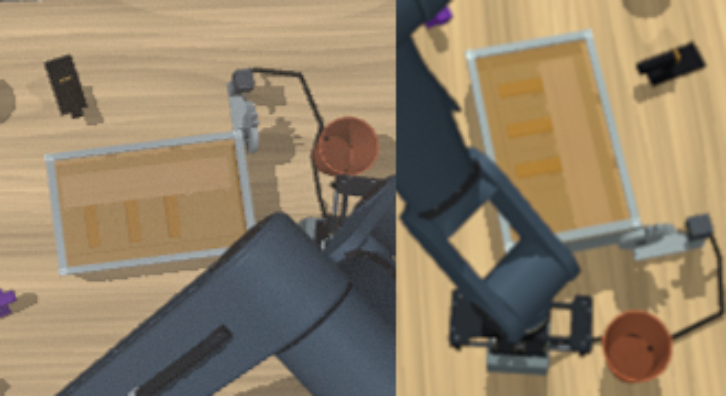

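The hood appears shut over the three handles. I'll hold one more second and check for residual motion by differencing the frames.

```bash
python3 -m jog '[[[0,0,0],[0,0,0],1],[[0,0,0],[0,0,0],1],[[0,0,0],[0,0,0],1],[[0,0,0],[0,0,0],1],[[0,0,0],[0,0,0],1],[[0,0,0],[0,0,0],1],[[0,0,0],[0,0,0],1],[[0,0,0],[0,0,0],1],[[0,0,0],[0,0,0],1],[[0,0,0],[0,0,0],1],[[0,0,0],[0,0,0],1],[[0,0,0],[0,0,0],1]]'|tail -2; python3 - <<'E'
from scr import *
for c,n,r in(('top','t9.png',np.s_[140:225,300:400]),('scene','s9.png',np.s_[175:290,295:390])):
    a=snap(c,n.replace('9','10')).astype(int);b=cv2.imread('pics/'+n)[:,:,::-1].astype(int)
    print(c,abs(a-b)[r].mean(),abs(a-b)[r].max(), (abs(a-b)[r].max(2)>25).sum())
E
python3 -m jog '[[[0,6,0],[0,0,0],1],[[0,12,0],[0,0,0],1],[[0,20,0],[0,0,0],1],[[0,30,0],[0,0,0],1],[[0,33,0],[0,0,0],1],[[0,33,-20],[0,0,0],1],[[0,33,-60],[0,0,0],1],[[0,33,-100],[0,0,0],1],[[0,33,-135],[0,0,0],1],[[0,33,-135],[0,0,0],1]]'; python3 plan.py .30 -.55 .22 81
```

```text
force: [5.9, 0.2, 1.2]
opening: 0.004
top 2.033843137254902 13 0
scene 0.4711212814645309 4 0
time_s: 31.1
position: [0.5301, -0.3947, 0.2289]
tcp_rot: [[0.152, 0.988, 0.01], [0.988, -0.152, -0.011], [-0.009, 0.011, -1.0]]
force: [0.7, -0.8, -0.1]
opening: 0.003
t 31.1 pos [ 530.1 -394.7  228.9] f [ 0.7 -0.8 -0.1] open 0.003 | shift [-188.4 -203.9    8.3] turn [0.64 0.53 0.26] rows 6.7
```

Nothing is moving any more. I'll retreat to where the arm started and take the final look.

```bash
python3 -m jog '[[[-30,-30,0],[0,0,0],1],[[-60,-60,0],[0,0,0],1],[[-85,-85,0],[0,0,0],1],[[-110,-110,0],[0,0,0],1],[[-140,-140,0],[0,0,0],1],[[-170,-170,0],[0,0,0],1],[[-188,-200,0],[0,0,0],1],[[-188,-204,0],[0,0,0],1],[[-188,-204,0],[0,0,0],1],[[-188,-204,0],[0,0,0],1],[[-188,-204,0],[0,0,0],1]]'|head -2; python3 - <<'E'
from scr import *
t=snap('top','t11.png');s=snap('scene','s11.png')
a=t[90:240,290:480];b=s[170:350,280:420]
o=np.zeros((600,800,3),np.uint8)
o[:330,:418]=cv2.resize(a,None,fx=2.2,fy=2.2,interpolation=cv2.INTER_CUBIC)
o[:540,425:425+375]=cv2.resize(b,(420,540),interpolation=cv2.INTER_CUBIC)[:,:375]
o[335:580,:280]=cv2.resize(s[310:345,305:345],None,fx=7,fy=7,interpolation=cv2.INTER_CUBIC)
cv2.imwrite('pics/v11.png',o[:,:,::-1])
# expected hood rim front corners at z=.072
from plan import cab
P=[np.r_[cab(-.103,y),.072] for y in(.1675,-.1675)]
print(proj('top',P).round(1).tolist(),proj('scene',P).round(1).tolist())
print(proj('top',[np.r_[cab(-.103,0),.08]])-proj('top',[np.r_[cab(-.103,0),.072]]),proj('scene',[np.r_[cab(-.103,0),.08]])-proj('scene',[np.r_[cab(-.103,0),.072]]))
E
```

```text
time_s: 32.02
position: [0.2975, -0.5453, 0.2202]
[[317.1, 214.3], [407.4, 203.2]] [[301.9, 194.6], [320.3, 286.2]]
[[ 0.21985924 -0.12710545]] [[-0.03644413 -0.85382734]]
```

View pics/v11.png

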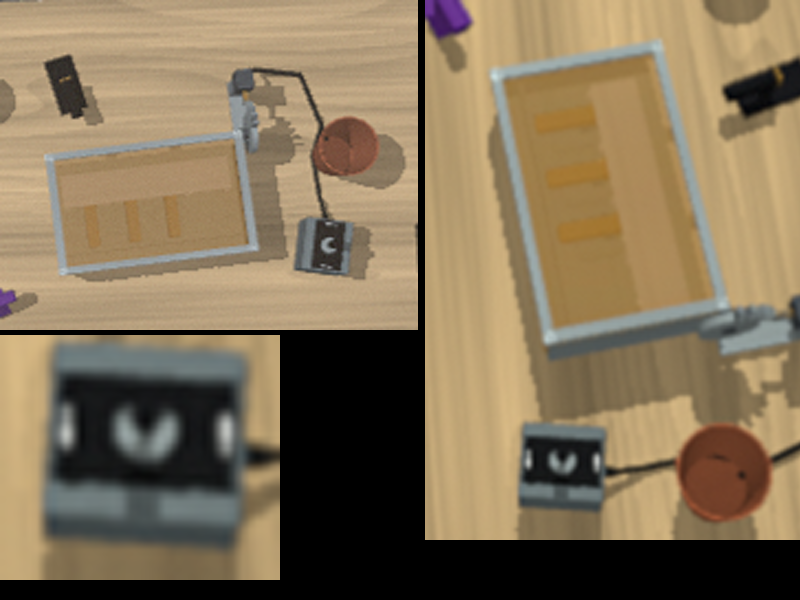

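The hood's front corners match the predicted shut position, the switch looks the same as before I touched it, and nothing else has moved. Handing in.

```bash
python3 -c "
from rig import bot
print(bot.hand_in()); print(bot.read_state()['time_s'])"
```

```text
the job is handed in; nothing more can be done
None
the job is handed in; nothing more can be done
```

I found three scrapers and put them in slots 4, 3 and 2, then shut the hood with the switch and handed the job in at about 32 s. No verdict was reported.

**Scrapers:** I saw no fourth scraper in either view. Each one was pushed until it met the stop (8–9 N), at the depth I had predicted, and then let go. The handle middles measured within about 2–3 mm of their home positions.

**Hood and switch:** I held the switch to the front for over 5 s. The hood sank by itself and had stopped moving before I let go. The switch then looked the same as it did at the start.

**Last checks:** The hood's front corners lie within about 1 pixel of where they should be when shut. One pixel is about 9 mm at that edge, just over the 0.04 rad limit, so the picture alone does not prove it is shut. The frames I compared while holding the switch showed no movement. No check failed, and in the last pictures nothing looked disturbed around the cabinet and switch box, but they didn't cover the black pot or the sprayer.

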